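# Send the cheese tray through the spring catch

## Task

Press the red release bar in the steel runway down with a fingertip and, keeping it held down, push the golden cheese tray from behind along the runway, past the two red catch fins, until it is home against the black end stop. Then take the finger away so that the bar springs fully up and the fins lock the tray in. Only press and push: do not lift or tip the tray, and leave the other things on the table alone.

Things in the scene. Friction and masses are not known exactly. Their poses are not given: they have to be found in the camera images.
- runway: Fixed steel runway on the table: a straight open-topped channel 360 mm long, 166 mm wide. Origin at the centre of its underside (table height). Its x axis runs along the channel in the direction of the push, z up. The tray starts behind the catch fins (towards -x) and is home against the end stop, its origin then at runway x = +110 mm.
- ledges (a point): Middle of the runway at the height of its two white ledges (tops 32 mm above the table, 52 to 68 mm either side of the centre line), on which the tray slides. Steel guide walls (67 to 77 mm either side, 44 mm high) guide it with 2 mm play each side. Between the ledges lies only the red bar.
- end_stop (a point): Centre of the face of the black end stop (54 mm high) that closes the far end, at runway x = +165 mm, 32 mm above the table.
- release_bar (a joint): Travel of the red spring bar in metres: 0 = fully up, 0.014 = fully down on its stop. About 2.6 N starts it, 4.7 N holds it fully down; let go, it springs back up. It sinks level wherever along its length it is pressed, and a finger can slide along it while pressing. Down by more than 8 mm, its fins clear the tray.
- bar_top (a point): Point on the flat top of the red release bar, on its centre line near its rear end: runway x = -140 mm, y = 0. The bar is 36 mm wide and runs from x = -172 to +75 mm along the runway's middle, passing under the tray; its top is 29 mm above the table when up, 15 mm when fully down.
- fins (a point): Point midway between the tops of the bar's two red catch fins: runway x = +43 mm. The fins are 12 x 12 mm upright blocks at y = +41 and -41 mm, with 70 mm free between them for a finger. Bar up: their tops are 40 mm above the table, 8 mm above the ledges, and block the tray; they sink with the bar.
- tray: Golden metal tray with six fixed pieces of cheese, about 0.8 kg, loose on the runway's ledges. 110 mm long (along its x, the runway's x), 130 mm wide, rim 22 mm high (top of rim 54 mm above the table, cheese up to 63 mm). Origin at the centre of its underside, 32 mm above the table; its rear rim, the one to push, is a flat upright wall 55 mm behind the origin (towards -x).
- honey_jar: Amber honey jar, 52 mm across, 65 mm high. Stands near the runway; leave it alone. Origin at the centre of its underside.
- pepper_mill: Dark wooden pepper mill, 52 mm across, 132 mm high. Stands near the runway; leave it alone. Origin at the centre of its underside.
- plates: Small stack of white square plates, 150 x 150 x 16 mm. Stands near the runway; leave it alone. Origin at the centre of its underside.
- pick_cup: Blue ceramic cup, 52 mm across, 60 mm high. Stands near the runway; leave it alone. Origin at the centre of its underside.
- spatula: Serving spatula lying on the table, about 200 mm long, wooden handle. Leave it alone. Origin about its middle, at table height.
- ramekin: White ceramic ramekin, 76 mm across, 40 mm high. Stands near the runway; leave it alone. Origin at the centre of its underside.
- water_bottle: Green bottle, 64 mm across, 190 mm high. Stands near the runway; leave it alone. Origin at the centre of its underside.
There are look-alikes about, which are no part of the job. Of the things like the tray, leave any that is pink, purple or white; of the rest the larger one is meant.

How it is judged:
On the way, in this order (a step that is already met when the one before it is completed fails the run):
1. the fingers hold the release bar down while the tray is still wholly behind the fins (value of joint release_bar above 0.009 m and contact force between the fingers and release_bar above 0.5 N and x of tray in the frame of runway below -0.012 m), for 0.1 s.
2. the tray is sliding over the sunk fins with the fingers still holding the bar down (value of joint release_bar above 0.009 m and contact force between the fingers and release_bar above 0.5 N and x of tray in the frame of runway between 0.02 and 0.09 m), for 0.1 s.
At the end, for the whole second after the job is handed in: The tray lies flat on the ledges, at rest, beyond the fins and within 8 mm of the end stop; the release bar is up again (joint under 2 mm), so that the fins stand behind the tray (x of tray in the frame of runway between 0.102 and 0.114 m and value of joint release_bar below 0.002 m and angle between tray's own z axis and vertical below 0.05 rad and z of tray in the frame of runway between 0.028 and 0.036 m and linear speed of tray below 0.01 m/s and angle between the x axis of tray and the x axis of runway, either way round below 0.08 rad); the robot touches nothing.
It fails at once if the tray is lifted (8 mm or more) off the ledges (z of tray in the frame of runway above 0.04 m).
It fails at once if the tray is tipped by more than 0.12 rad (angle between tray's own z axis and vertical above 0.12 rad).
It fails at once if the bar is let up while the tray is over the fins (x of tray in the frame of runway between -0.002 and 0.098 m and value of joint release_bar below 0.0085 m).
It fails at once if another thing on the table is moved by more than 20 mm (distance of any of honey_jar, pepper_mill, plates, pick_cup, spatula, ramekin, water_bottle from where it was at the start of the episode above 0.02 m).
It fails at once if another thing on the table is lifted or tipped over (height (world z) of any of honey_jar, pepper_mill, plates, pick_cup, spatula, ramekin, water_bottle above 0.02 m or angle between any of honey_jar, pepper_mill, plates, pick_cup, spatula, ramekin, water_bottle's own z axis and vertical above 0.4 rad).
It also fails if it takes over 35 s, if anything falls off the work surface, if the arm or the gripper's body presses on something with over 40 N, if the wrist force passes 120 N, or if a joint passes its speed limit or range.

## Robot

A 6-joint arm with a two-finger parallel gripper is mounted at the origin on the work surface. World frame = base frame: x ahead of the robot, y to its left, z up, the work surface at z = 0. Lengths are in m, angles in rad, forces in N, time in s.
With the tool pointing down it reaches from about 0.3 to 0.775 m from the base axis. Payload 14.6 kg.
Tool frame: the origin (TCP) lies at the very end of the fingers, on their centre line; the grasp point (between the pads) lies 19 mm behind it; z points along the fingers, y is the line along which they close (so a half turn about z gives the same grasp; the last joint's range is limited). The gripper opens to 94 mm and grips with 3 to 60 N. Pads are 16 mm wide; open, the fingers measure 119 mm over their backs; the gripper's body (75 mm by 177 mm) begins 78 mm behind the grasp point.
Start: joints at [1.188, 0.3, 1.521, -0, 1.321, -0.067], TCP at [0.171, 0.523, 0.205] pointing down, gripper open.
Joint ranges: [-3.03, 3.03], [-0.79, 2.21], [0.23, 2.52], [-1.04, 4.18], [0, 3.07], [-2.55, 2.55]. Speed limits (rad/s): [2.22, 2.22, 2.57, 3.14, 3.14, 3.14].

## Interface

Orientations are given as [roll, pitch, yaw] about the fixed x, y, z axes, in that order (R = Rz(yaw) Ry(pitch) Rx(roll)).
In Python, from station import ctrl gives the robot as it stands.
- The arm moves only by the shell command python3 -m pendant 'ROWS' [OPENING] [FORCE]. ROWS is JSON, a list of rows, each a list of 2 entries, a list of its own where there are three numbers: the shift along the world's x, y, z in cm, then the turn about the world's z in rad. A call has 1 to 20 rows; each row shifts and turns the commanded pose from where the row before left it; what a row does not reach is not made up. A row lasts 1/12 s, in which the tool goes at most 41.7 mm and 7.16 degrees, less where a joint would pass 70% of its speed; a pose out of reach is approached as far as the arm can. A call is refused whole if a number of a shift passes 4.17 or a number of a turn 0.125, either way. A call with a gripper value outside its range is refused whole. OPENING is the opening, from 0 (shut) to 1 (fully open), set as the call begins (- or left out, the last holds). The fingers move at their own pace and stop on an object; FORCE is the grip in N (left out, the last holds). Time passes only in rows, so rows that do not move let the fingers close. It gives the time, the measured TCP pose, the force, the opening and the grip force at its end, in the units of the state.
- ctrl.get_obs(): the state, without advancing time (a new reading comes with each control period).
- ctrl.camera(name): name is "scene" or "top"; returns a dict with "color" (384x512x3 uint8, red, green, blue), "intrinsics" (3x3 intrinsics, pixels), "camera_from_world" (4x4, takes a point from world to camera coordinates). Camera axes: x right, y down, z forward; pixel columns grow to the right and rows downward; lengths in m; the calibration is good to about 2 mm. A picture is of the moment at which its call begins. There is no depth.
- ctrl.hand_in(): hands the job in; it is judged then, once.
The state is a dict: "time_s": time; "qpos": joint angles; "joint_vel": joint speeds; "tau": joint torques, N m; "ee_pos": TCP position; "eef_rot": TCP orientation; "force": force on the tool from outside, world axes, zero at the start; "moment": the same for the moment, N m; "grip_width": finger opening in m; "grip_force": force on a finger pad.
Only numpy, scipy, OpenCV 4.12 (cv2) and the standard library are available. Lean on these libraries where they do the work, as an engineer would, in place of code of your own. Each camera call takes 0.05 s, during which the arm holds its last target. There are 200 camera calls.

## Working session

There is one attempt and no reset: what is moved stays moved. The work goes in short steps, Python scripts to look and compute and a shell command to move; the robot and the scene stay as the last step left them, time stands still between calls to the robot, and variables do not carry over. Pictures are saved under pics/ and viewed, at most 10 in all, crops included, and the job is handed in when it is done.

```bash
mkdir -p pics; python3 - <<'E'
from station import ctrl
import cv2
for n in("scene","top"):
    c=ctrl.camera(n); cv2.imwrite(f"pics/{n}0.png",c["color"][:,:,::-1]); print(c["intrinsics"],c["camera_from_world"])
o=ctrl.get_obs();print(o)
E
```

```text
[[431.05976661   0.         248.94049456]
 [  0.         431.05976661 192.01894206]
 [  0.           0.           1.        ]] [[ 0.50262353  0.86438302  0.01454617 -0.22193581]
 [ 0.63591519 -0.35827029 -0.68356    -0.2799141 ]
 [-0.58564619  0.35282347 -0.72974937  1.49525065]
 [ 0.          0.          0.          1.        ]]
[[454.14728645   0.         249.71547778]
 [  0.         454.14728645 185.75591464]
 [  0.           0.           1.        ]] [[-0.0244442  -0.99964427 -0.01066832 -0.01378349]
 [-0.99807654  0.02501123 -0.05672437  0.48319536]
 [ 0.05697102  0.00926121 -0.99833288  1.48388989]
 [ 0.          0.          0.          1.        ]]
{'time_s': 0.1, 'qpos': array([ 1.18840437e+00,  3.00443703e-01,  1.52148367e+00, -3.68439273e-06,
        1.32069996e+00, -6.66428929e-02]), 'joint_vel': array([ 0.00203131, -0.00156051, -0.00239736, -0.00184617, -0.00086995,
       -0.0006926 ]), 'tau': array([ 2.09513746e-03, -5.32649088e+01, -3.53283405e+01,  7.09009962e-02,
        2.34479288e-02, -5.34061337e-05]), 'ee_pos': array([0.1707339 , 0.52259543, 0.20494257]), 'eef_rot': array([-3.14056004e+00, -6.53419511e-05,  2.82584447e+00]), 'force': array([-0.38965897,  0.36712691, -0.13663136]), 'moment': array([ 0.00464145, -0.03913798,  0.0718328 ]), 'grip_force': 0.0, 'grip_width': 0.09406424172943371}
```

View pics/scene0.png

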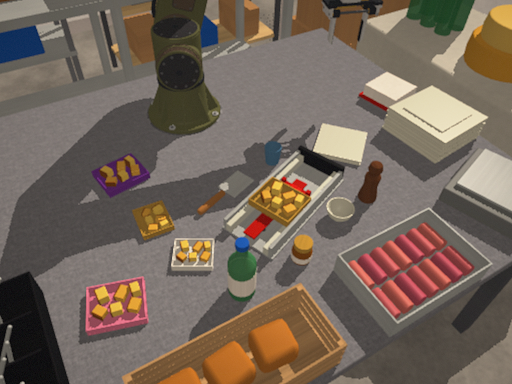

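View pics/top0.png

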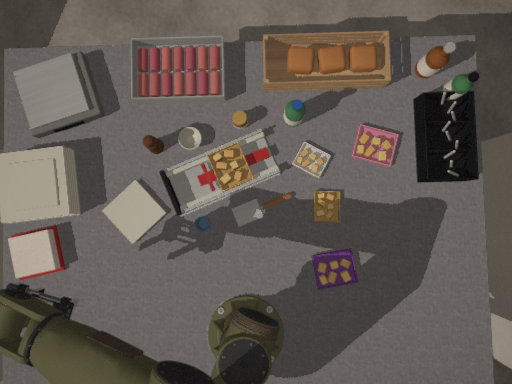

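The top view shows the golden tray in the runway at (231,167), with the end stop at (171,192) and the rear of the bar at (262,153). The tray-like things in the top image are:
- gold in the runway (231,167)
- small gold (327,206)
- white (311,159)
- pink (375,146)
- purple (335,269)

I choose the larger gold one, in the runway, and check it in a close crop.

```bash
python3 - <<'E'
import cv2
a=cv2.imread("pics/top0.png")[115:225,150:300]; cv2.imwrite("pics/c1.png",cv2.resize(a,None,fx=5,fy=5,interpolation=cv2.INTER_CUBIC))
b=cv2.imread("pics/scene0.png")[140:265,215:355]; cv2.imwrite("pics/c2.png",cv2.resize(b,None,fx=4.5,fy=4.5,interpolation=cv2.INTER_CUBIC))
E
```

```text
(no output)
```

View pics/c1.png

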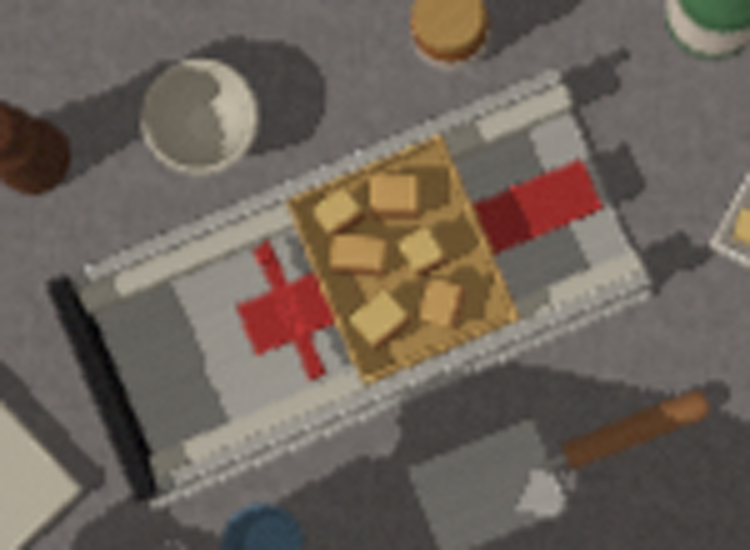

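View pics/c2.png

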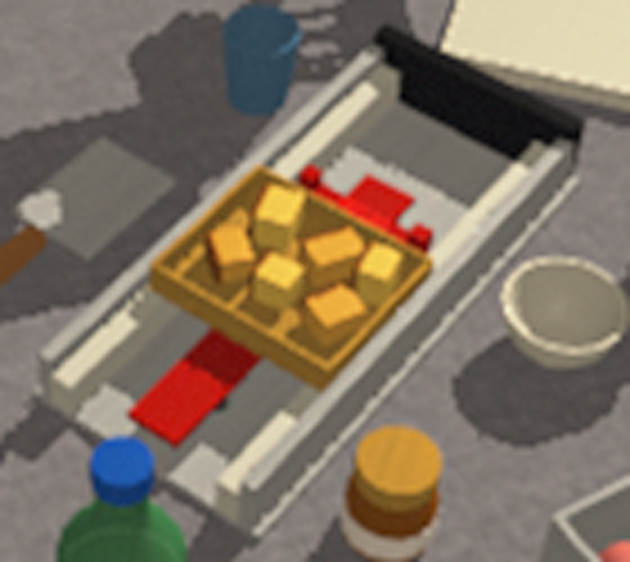

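The crop confirms the choice: the gold tray is in the runway with the red bar behind it. In the top crop the bar's rear edge runs (583,160) to (603,207), its front edge (238,308) to (255,355), and the fins are at (263,252) and (315,370). Next I cast these rays onto their planes.

```bash
cat > h.py <<'E'
import numpy as np
from station import ctrl
def ray(c,u,v,z):
    K=c["intrinsics"];T=c["camera_from_world"];R=T[:3,:3];o=-R.T@T[:3,3]
    d=R.T@np.linalg.solve(K,[u,v,1.]);return (o+d*(z-o[2])/d[2])[:2]
E
python3 - <<'E'
from h import *
C={n:ctrl.camera(n) for n in("scene","top")}
top=lambda p,z:ray(C["top"],150+(p[0]+.5)/5-.5,115+(p[1]+.5)/5-.5,z)
sc=lambda p,z:ray(C["scene"],215+(p[0]+.5)/4.5-.5,140+(p[1]+.5)/4.5-.5,z)
F=[(top,(593,184),.029,(-.172,0)),(top,(246,331),.029,(.075,0)),(top,(289,311),.040,(.043,0)),(top,(113,383),.054,(.165,0)),
   (sc,(155,427),.029,(-.172,0)),(sc,(366,208),.040,(.043,0))]
W=np.array([f(p,z) for f,p,z,_ in F]);P=np.array([q[3] for q in F])
wm,pm=W.mean(0),P.mean(0);H=(P-pm).T@(W-wm);yaw=np.arctan2(H[0,1]-H[1,0],H[0,0]+H[1,1])
R=np.array([[np.cos(yaw),-np.sin(yaw)],[np.sin(yaw),np.cos(yaw)]]);t=wm-R@pm
print("runway",t,yaw,"\nres mm",((W-(P@R.T+t))*1000).round(1).tolist())
rw=lambda w:((np.asarray(w)-t)@R*1000).round(1)
for f,p in((top,(288,202)),(top,(440,137)),(top,(518,318)),(top,(368,382)),(sc,(152,267)),(sc,(322,385))):print("rim",rw(f(p,.054)))
T=C["top"]
for n,u,v,z in(("bottle",297,104,.19),("bottle_base",293,120,0),("mill",149,140,.132),("honey",239,118,.065),("cup",202,223,.06),("ram",189,138,.04)):print(n,rw(ray(T,u,v,z)))
np.savez("rw.npz",R=R,t=t,yaw=yaw)
for x in(-.14,-.10,-.08,-.06,.047):print(x,(R@[x,0]+t).round(4))
o=ctrl.get_obs();print(o["ee_pos"],o["eef_rot"])
E
```

```text
runway [0.52999414 0.0702163 ] 1.9468301463492126 
res mm [[-0.1, 0.6], [-0.2, 0.2], [-0.4, 0.4], [-0.3, -0.4], [-1.2, 2.2], [2.3, -2.9]]
rim [ 16.1 -63.5]
rim [-90.5 -64. ]
rim [-91.2  63.5]
rim [13.5 63.8]
rim [-92.8  63.6]
rim [-102.8  -65.8]
bottle [-291.2  -78. ]
bottle_base [-291.7  -68.2]
mill [ 158.7 -163.7]
honey [-124.5 -132.1]
cup [114.9 131.9]
ram [  50.  -140.4]
-0.14 [ 0.5814 -0.06  ]
-0.1 [ 0.5667 -0.0228]
-0.08 [ 0.5594 -0.0042]
-0.06 [0.552  0.0144]
0.047 [0.5127 0.1139]
[0.1707583  0.52267353 0.20509773] [-3.14091404e+00 -5.84160456e-05  2.82581437e+00]
```

Runway pose is solved: the tray is at x≈-38 mm and its rear rim at about -92 mm. I move above bar x=-120 mm, fingers shut, with the pads square to the runway.

```bash
python3 -m pendant '[[[2.0,-2.8,0],-0.044],[[2.0,-2.8,0],-0.044],[[2.0,-2.8,0],-0.044],[[2.0,-2.8,0],-0.044],[[2.0,-2.8,0],-0.044],[[2.0,-2.8,0],-0.044],[[2.0,-2.8,0],-0.044],[[2.0,-2.8,0],-0.044],[[2.0,-2.8,0],-0.044],[[2.0,-2.8,0],-0.044],[[2.0,-2.8,0],-0.044],[[2.0,-2.8,0],-0.044],[[2.0,-2.8,0],-0.044],[[2.0,-2.8,0],-0.044],[[2.0,-2.8,0],-0.044],[[2.0,-2.8,0],-0.044],[[2.0,-2.8,0],-0.044],[[2.0,-2.8,0],-0.044],[[2.0,-2.8,0],-0.044],[[2.0,-2.8,0],-0.044]]' 0 20
python3 -m pendant '[[[0,0,-3.5],0],[[0,0,-3.5],0],[[0,0,-3],0],[[0,0,-2],0],[[0,0,-1],0],[[0,0,0],0],[[0,0,0],0]]'
python3 - <<'E'
import numpy as np
from h import *
o=ctrl.get_obs();d=np.load("rw.npz");print((o["ee_pos"][:2]-d["t"])@d["R"],o["ee_pos"],o["eef_rot"],o["force"],o["grip_width"],d["yaw"])
E
```

```text
time_s: 1.87
ee_pos: [0.5715, -0.0388, 0.2053]
eef_rot: [-3.141, -0.0, 1.943]
force: [0.6, 1.7, 0.3]
grip_width: 0.0005
grip_force: 0.0
time_s: 2.45
ee_pos: [0.5712, -0.0372, 0.0762]
eef_rot: [3.141, 0.0, 1.946]
force: [0.6, 0.8, 0.2]
grip_width: 0.0009
grip_force: 0.0
[-0.11503619  0.00113446] [ 0.57118419 -0.03719875  0.07617371] [3.14115409e+00 2.44780571e-04 1.94588263e+00] [0.61484217 0.75849817 0.15846988] 0.0008727674473784305 1.9468301463492126
```

```bash
python3 -m pendant '[[[0,0,-2],0],[[0,0,-1.5],0],[[0,0,-1],0],[[0,0,-0.5],0],[[0,0,-0.5],0],[[0,0,-0.3],0],[[0,0,-0.2],0],[[0,0,0],0],[[0,0,0],0]]'
```

```text
time_s: 3.2
ee_pos: [0.5713, -0.0372, 0.0161]
eef_rot: [3.141, 0.0, 1.946]
force: [0.6, -0.3, 4.6]
grip_width: 0.0007
grip_force: 2.3
```

```bash
python3 -m pendant '[[[0,0,-0.1],0],[[0,0,-0.1],0],[[0,0,0],0],[[0,0,0],0]]'
```

```text
time_s: 3.53
ee_pos: [0.5714, -0.0373, 0.0149]
eef_rot: [3.14, 0.001, 1.946]
force: [-5.2, 0.9, 17.8]
grip_width: 0.0008
grip_force: 8.5
```

```bash
python3 -m pendant '[[[0,0,-0.0],0],[[-0.11,0.28,-0.05],0],[[-0.22,0.56,0],0],[[-0.22,0.56,0],0],[[-0.22,0.56,0],0],[[-0.22,0.56,0],0],[[-0.22,0.56,0],0],[[-0.22,0.56,0],0]]'
python3 - <<'E'
import numpy as np
from h import *
o=ctrl.get_obs();d=np.load("rw.npz");print((o["ee_pos"][:2]-d["t"])@d["R"],(o["force"][:2])@d["R"])
E
```

```text
time_s: 4.2
ee_pos: [0.559, -0.0023, 0.0151]
eef_rot: [3.136, 0.005, 1.945]
force: [5.3, -12.0, 13.9]
grip_width: 0.0006
grip_force: 9.1
[-0.07812542 -0.00031466] [-13.06132867  -0.49822992]
```

```bash
python3 -m pendant '[[[-0.22,0.56,0],0],[[-0.22,0.56,0],0],[[-0.22,0.56,0],0],[[-0.22,0.56,0],0],[[-0.22,0.56,0],0],[[-0.22,0.56,0],0],[[-0.22,0.56,0],0],[[-0.22,0.56,0],0],[[-0.22,0.56,0],0],[[-0.22,0.56,0],0],[[-0.22,0.56,0],0],[[-0.22,0.56,0],0]]'
python3 - <<'E'
import numpy as np,cv2
from h import *
o=ctrl.get_obs();d=np.load("rw.npz");print((o["ee_pos"][:2]-d["t"])@d["R"],(o["force"][:2])@d["R"])
c=ctrl.camera("scene")["color"][120:265,205:365,::-1];cv2.imwrite("pics/m.png",cv2.resize(c,None,fx=4,fy=4))
E
```

```text
time_s: 5.2
ee_pos: [0.5328, 0.0651, 0.0151]
eef_rot: [3.136, 0.004, 1.946]
force: [5.8, -14.1, 15.3]
grip_width: 0.0005
grip_force: 10.1
[-0.00581875 -0.000731  ] [-15.19794092  -0.22459296]
```

View pics/m.png

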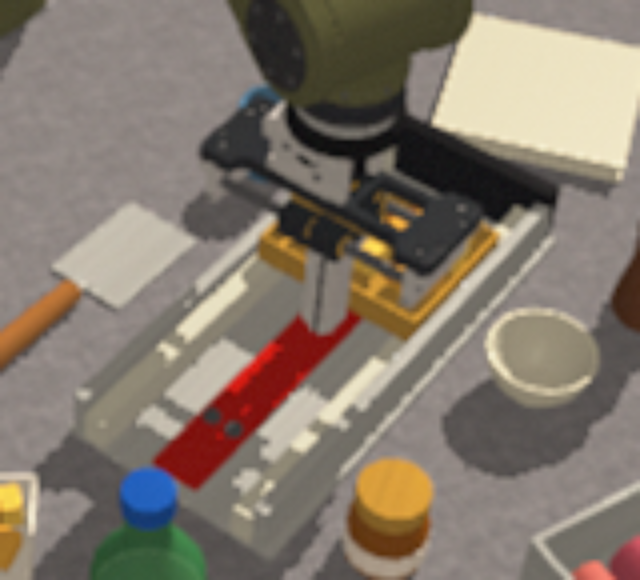

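The tray is flat and square, sliding over the sunk fins, with its rear rim against the finger (330,320). About 53 mm remain.

```bash
python3 -m pendant '[[[-0.22,0.56,0],0],[[-0.22,0.56,0],0],[[-0.22,0.56,0],0],[[-0.22,0.56,0],0],[[-0.22,0.56,0],0],[[-0.22,0.56,0],0],[[-0.22,0.56,0],0],[[-0.11,0.28,0],0],[[-0.11,0.28,0],0],[[-0.07,0.19,0],0]]'
python3 - <<'E'
import numpy as np
from h import *
o=ctrl.get_obs();d=np.load("rw.npz");print((o["ee_pos"][:2]-d["t"])@d["R"],(o["force"][:2])@d["R"])
E
```

```text
time_s: 6.08
ee_pos: [0.5145, 0.112, 0.0151]
eef_rot: [3.136, 0.004, 1.946]
force: [6.1, -14.3, 17.1]
grip_width: 0.0009
grip_force: 10.0
[ 0.04452387 -0.0008896 ] [-15.55193654  -0.41108931]
```

```bash
python3 -m pendant '[[[-0.07,0.19,0],0],[[-0.04,0.09,0],0],[[0,0,0],0]]'
python3 - <<'E'
import numpy as np
from h import *
o=ctrl.get_obs();d=np.load("rw.npz");print((o["ee_pos"][:2]-d["t"])@d["R"],(o["force"][:2])@d["R"])
E
```

```text
time_s: 6.33
ee_pos: [0.5139, 0.1138, 0.0152]
eef_rot: [3.136, 0.005, 1.946]
force: [11.0, -22.0, 15.0]
grip_width: 0.0005
grip_force: 15.9
[ 0.04644885 -0.00107533] [-24.45170633  -2.1496299 ]
```

The push force rose at finger x=46 mm, so the tray is home. I ease back along the bar, still pressing, then go straight up.

```bash
python3 -m pendant '[[[0.07,-0.19,0],0],[[0.11,-0.28,0],0],[[0.22,-0.56,0],0],[[0.22,-0.56,0],0],[[0.22,-0.56,0],0],[[0,0,0],0],[[0,0,0.3],0],[[0,0,0.5],0],[[0,0,1],0],[[0,0,2],0],[[0,0,3],0],[[0,0,3],0],[[0,0,3],0],[[0,0,3],0],[[0.7,-2,3],0],[[1,-3,0],0],[[1,-3,0],0],[[1,-3,0],0],[[1,-3,0],0],[[0,0,0],0]]'
python3 -m pendant '[[[1,-3,0],0],[[1,-3,0],0],[[1,-3,0],0],[[0,0,0],0],[[0,0,0],0],[[0,0,0],0]]'
python3 - <<'E'
import cv2
from h import *
d=np.load("rw.npz")
a=ctrl.camera("top");b=ctrl.camera("scene")
A=cv2.resize(a["color"][115:225,150:300,::-1],None,fx=5,fy=5,interpolation=2)
cv2.imwrite("pics/e1.png",A);cv2.imwrite("pics/e2.png",cv2.resize(b["color"][140:265,215:355,::-1],None,fx=4.5,fy=4.5,interpolation=2))
E
```

```text
time_s: 8.0
ee_pos: [0.5665, -0.05, 0.2008]
eef_rot: [-3.14, 0.0, 1.942]
force: [-1.0, 0.5, 0.3]
grip_width: 0.0004
grip_force: 0.0
time_s: 8.5
ee_pos: [0.5957, -0.1349, 0.2009]
eef_rot: [-3.141, -0.001, 1.946]
force: [0.3, 0.9, 1.1]
grip_width: 0.0003
grip_force: 0.0
```

View pics/e1.png

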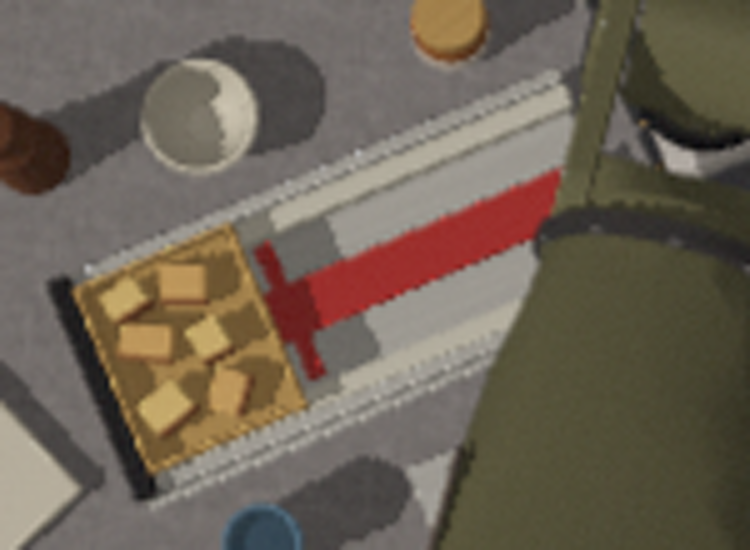

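View pics/e2.png

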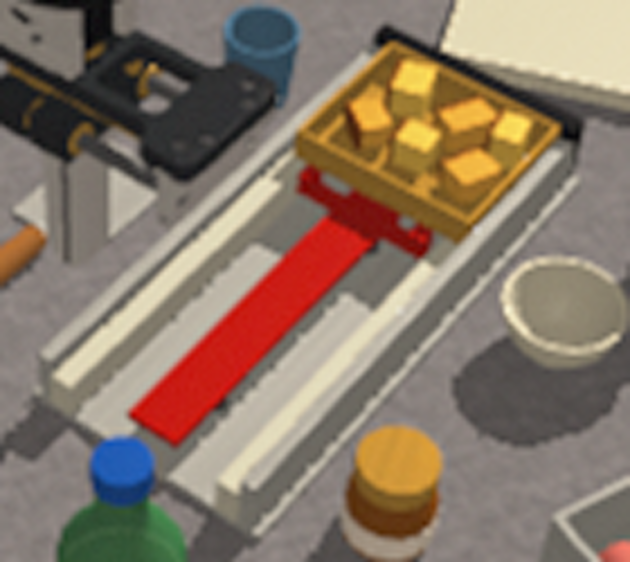

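The tray's front rim touches the black stop (crop 75,285 to 150,470). The bar is back up at its original pixels (rear edge 133,410 to 178,443), and the fins stand up behind the tray. The arm is clear, so I hand in.

```bash
python3 -c "
from station import ctrl
print(ctrl.hand_in())"
```

```text
the job is handed in; nothing more can be done
None
```

The job is handed in: by the last pictures the tray is flat against the end stop, the bar is up with the fins locked behind it, and the arm is clear of everything; the hand-in returned no verdict.

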